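# Load a carving blank on the sloping board and close the toggle clamp

### The job

Lay the roughed-out blank flat on the sloping carving board, carving upward and its bare end uphill under the clamp, pushed fully home against both the bottom ledge and the side stop. Then swing the red handle of the toggle clamp all the way down until it locks, so that the rubber pad holds the blank. Leave the mallet, the wax tin and the grinder where they are.

Things in the scene. Friction and masses are not known exactly. Their poses are not given: they have to be found in the camera images.
- blank_center (a point): Loose limewood blank lying on the bench: block 160 long (its x), 58 wide (y), 30 thick (z), about 0.11 to 0.22 kg. This point is its centre, 15 above its underside. A running horse is roughed out in relief on its top, up to 8 proud, from x = -72 to +21; the rest of the top, towards +x, is the flat bare end. Grip it across the 58 width near the middle.
- blank_bare_end (a point): Centre of the flat bare end of the blank's top face, where the clamp takes hold: 50 along blank x from blank_center and 15 above it.
- board: Fixed plywood board sloping up at 25 degrees. Origin: corner where top face, ledge face and side-stop face meet. x up the slope, y left along the ledge, z out of the board. Top face x -40..200, y -40..265. Dark ledge x -22..0, y -35..215, 18 high. Dark side stop x 0..46, y -24..0, 18 high. A blank fully home has its centre at (80, 29, 15), axes along the board's.
- clamp_base: Base of the steel toggle clamp, screwed on the board; origin at the bar pivot, at board (130, 124, 48), axes as the board's. Base x 102..158, y 111..175 of the board. Open, bar and pad stand up within board y 90..135, up to 145 high, the handle behind them up to 175 high. Shut, the bar lies over the blank and ends at board y 30.
- clamp_bar (a joint): Angle of the toggle clamp's steel bar that carries the rubber pad: 0 to 0.1 when open (bar upright), about 1.46 shut (bar parallel to the board, pad on the blank). It follows the handle through the linkage.
- clamp_link (a joint): Angle of the short steel link under the handle root, which shows whether the clamp has locked: 0 to -0.15 when open (it first dips to about -0.5 as the handle swings over), 0.86 at dead centre, stop at 0.91 (locked, just past dead centre, handle fully down). Friction keeps the clamp wherever it is left.
- handle_grip (a point): Centre of the red grip, diameter 22, 100 long along the handle. It swings over in the plane board x = 130, from standing up to lying to the left. Board (y, z) and angle above the board: open (162, 124) 72 deg; (184, 118) 61; (204, 111) 50; (219, 104) 40; (229, 97) 32; (236, 90) 24; (242, 75) 13; locked (243, 64) 6 deg. Pushing it over with closed fingers takes about 5 to 10 N.
- clamp_pad: Black rubber pad, diameter 22, under the end of the bar; origin at the centre of its pressing face. Springy: it yields up to 6 at 6 N per mm, and is pressed in about 2 when the clamp is shut on the blank, at board (130, 40).
- mallet: Bystander: dark wooden carver's mallet standing on its head, diameter 88, 240 tall. Origin at the centre of its underside.
- wax_tin: Bystander: round tin with a green lid, diameter 93, 50 high. Origin at the centre of its underside.
- grinder: Bystander: electric straight grinder lying along its x, about 360 long, 66 wide and high. Origin on its underside, 182 from the end of its cable sleeve.
Mind the look-alikes: they are no part of the job. Leave any green, pink or purple look-alike of the part that bears blank_center alone.

How it is judged:
On the way:
1. the blank lies home in the corner of the sloping board, bare end uphill (x of blank_center in the frame of board between 0.077 and 0.084 m and y of blank_center in the frame of board between 0.026 and 0.033 m and z of blank_center in the frame of board between 0.012 and 0.018 m and angle between the x axis of blank_center and the x axis of board, either way round below 0.05 rad and angle between the z axis of blank_center and the z axis of board, either way round below 0.05 rad and x of blank_bare_end in the frame of board above 0.115 m and z of blank_bare_end in the frame of board above 0.025 m), for 0.2 s.
At the end, for the whole second after the job is handed in: The blank is at rest flat on the board, square within 0.05 rad and under 4 mm from ledge and side stop, carving up, bare end uphill; the clamp is shut (bar above 1.42 rad) and locked past dead centre (link above 0.87 rad), the pad pressing the blank with over 6 N (all of step 1 and value of joint clamp_bar above 1.42 rad and value of joint clamp_link above 0.87 rad and contact force between clamp_pad and blank above 6 N and linear speed of blank below 0.02 m/s); the robot touches nothing.
It fails at once if the mallet is moved by more than 25 mm (distance of mallet from where it was at the start of the episode above 0.025 m).
It fails at once if the wax tin is moved by more than 25 mm (distance of wax_tin from where it was at the start of the episode above 0.025 m).
It fails at once if the grinder is moved by more than 25 mm (distance of grinder from where it was at the start of the episode above 0.025 m).
It also fails if it takes over 53 s, if anything falls off the work surface, if the arm or the gripper's body presses on something with over 40 N, if the wrist force passes 120 N, or if a joint passes its speed limit or range.

### The arm

A 6-joint arm with a two-finger parallel gripper is mounted at the origin on the work surface. World frame = base frame: x ahead of the robot, y to its left, z up, the work surface at z = 0. Lengths are in m, angles in rad, forces in N, time in s.
With the tool pointing down it reaches from about 0.375 to 0.75 m from the base axis. Payload 9 kg.
Tool frame: the origin (TCP) lies midway between the tips of the shut fingers; the grasp point (between the pads) lies 19 mm behind it; z points along the fingers, y is the line along which they close (so a half turn about z gives the same grasp; the last joint's range is limited). The gripper opens to 85 mm and grips with 20 to 120 N. Pads are 22 mm wide; open, the fingers measure 114 mm over their backs; the gripper's body (76 mm by 85 mm) begins 54 mm behind the grasp point. The pads swing forward as they close: fully open they stand 13 mm farther back than shut.
Start: joints at [-1.493, 0.104, 0.097, 1.564, 0, 1.353], TCP at [0.175, -0.574, 0.209] pointing down, gripper open.
Joint ranges: [-2.99, 2.99], [-0.84, 1.86], [-1.1, 1.16], [-1.84, 2.11], [-1.51, 1.56], [-3.14, 3.14]. Speed limits (rad/s): [2.22, 2.22, 2.57, 3.14, 3.14, 3.14].

### API

Orientations are given as a unit quaternion [x, y, z, w].
In Python, from plant import robot, capture, camera_model, cut_out, landmark_of gives the robot as it stands.
- The arm moves only by the shell command python3 -m handwheel 'ROWS' [FORCE]. ROWS is JSON, a list of rows, each a list of 3 entries, a list of its own where there are three numbers: the opening, from 0 (shut) to 1 (fully open), then the shift along the world's x, y, z in mm, then the turn about the world's z in degrees. In form: [[fingers, [x, y, z], turn], ...]. A call has 1 to 10 rows; each row shifts and turns the commanded pose from where the row before left it; what a row does not reach is not made up. A row lasts 1/10 s, in which the tool goes at most 50 mm and 8.59 degrees, less where a joint would pass 70% of its speed; a pose out of reach is approached as far as the arm can. A call with a gripper value outside its range is refused whole. The fingers move at their own pace and stop on an object; FORCE is the grip in N (left out, the last holds). Time passes only in rows, so rows that do not move let the fingers close. It gives the time, the measured TCP pose, the force, the opening and the grip force at its end, in the units of the state.
- robot.state(): the state, without advancing time (a new reading comes with each control period).
- capture(name): name is "scene" or "top"; returns (picture, depth): 480x640x3 uint8, blue, green, red; 480x640 float32, m along the optical axis (not along the pixel's ray), 0 where there is no reading.
- camera_model(name): a dict with "vfov" (degrees; the focal length in pixels is half the picture's height over the tangent of half this angle, whatever the lens; pixels are square), "cx", "cy" (the principal point, pixels), "k1" (the pictures are not rectified: a ray, as slopes to the right and down, at radius r is drawn at 1 + k1 r^2 times it, then the intrinsics apply), "world_from_camera" (4x4, takes a point from camera to world coordinates). Camera axes: x right, y down, z forward; pixel columns grow to the right and rows downward; lengths in m; the calibration is good to about 2 mm. A picture is of the moment at which its call begins. camera_model takes no time and is no camera call.
- robot.finish_job(): hands the job in; it is judged then, once.
Trained networks look in the newest picture that a camera, given by its name, has taken for a name from the list of things; names that differ only in an ending like _2 or _b are one class to them, and where a whole thing is asked for, a point or a joint stands for the part that bears it (a point fixed in the world has none). Each returns a list of dicts, best first, with "conf" (0 to 1); they miss things now and then, are a little off and sometimes report something else, mostly with a low value. They report only what shows in the picture. A call takes as long as a camera call. They do not tell look-alikes from the thing itself.
- cut_out(camera, query): "mask" (480x640 bool, what is visible of it) and "rect" ([left, top, right, bottom] in pixels, round what is visible of it).
- landmark_of(camera, query): "xy" ([column, row] in pixels: a listed point, or the origin of a listed thing).
The state is a dict: "clock": time; "q": joint angles; "joint_velocities": joint speeds; "joint_torque": joint torques, N m; "position": TCP position; "orientation": TCP orientation; "contact_force": force on the tool from outside, world axes, zero at the start; "ft_torque": the same for the moment, N m; "finger_gap": finger opening in m; "finger_force": force on a finger pad.
Only numpy, scipy, OpenCV 4.12 (cv2) and the standard library are available. Lean on these libraries where they do the work, as an engineer would, in place of code of your own. Each camera call takes 0.05 s, during which the arm holds its last target. There are 200 camera calls.

## Working session

There is one attempt and no reset: what is moved stays moved. The work goes in short steps, Python scripts to look and compute and a shell command to move; the robot and the scene stay as the last step left them, time stands still between calls to the robot, and variables do not carry over. Pictures are saved under pics/ and viewed, at most 13 in all, crops included, and the job is handed in when it is done.

```bash
ls; mkdir -p pics; cat > h.py <<'E'
import numpy as np, cv2
from plant import robot, capture, camera_model, cut_out, landmark_of
def rays(name,px):
    m=camera_model(name); f=240/np.tan(np.radians(m['vfov']/2))
    p=(np.atleast_2d(px).astype(float)-[m['cx'],m['cy']])/f
    s=p.copy()
    for _ in range(20): s=p/(1+m['k1']*(s**2).sum(1,keepdims=True))
    return np.c_[s,np.ones(len(s))], np.array(m['world_from_camera'])
def pts(name,px,d):  # d depth per px
    r,T=rays(name,px); return (r*np.reshape(d,(-1,1)))@T[:3,:3].T+T[:3,3]
def cloud(name,depth):
    v,u=np.mgrid[0:480,0:640]
    P=pts(name,np.c_[u.ravel(),v.ravel()],depth.ravel()).reshape(480,640,3)
    P[depth==0]=np.nan
    return P
def onplane(name,px,z):
    r,T=rays(name,px); d=r@T[:3,:3].T; return T[:3,3]+d*((z-T[2,3])/d[:,2:3])
E
python3 - <<'E'
from h import *
np.set_printoptions(precision=4,suppress=True)
for c in("scene","top"):
    im,d=capture(c); cv2.imwrite(f"pics/{c}0.png",im); np.save(f"{c}0.npy",d)
    print(c,np.array(camera_model(c)['world_from_camera']))
    P=cloud(c,d)
    for q in("blank_center","blank_bare_end","board","clamp_base","handle_grip","clamp_pad","mallet","wax_tin","grinder"):
        for r in landmark_of(c,q)[:3]:
            x=np.array(r['xy']); i=np.clip(x.round().astype(int),0,[639,479]); print(q,round(r['conf'],2),x,P[i[1],i[0]])
print(robot.state()['clock'])
E
```

```text
pics
scene [[-0.7735  0.4787 -0.4153  1.1515]
 [ 0.6335  0.5653 -0.5283  0.7268]
 [-0.0181 -0.6718 -0.7405  1.2246]
 [ 0.      0.      0.      1.    ]]
blank_center 0.87 [394.1 259.9] [0.353  0.1131 0.0375]
blank_center 0.85 [278.  217.6] [ 0.53   -0.2961  0.0359]
blank_center 0.79 [332.5 200.6] [ 0.3197 -0.2422  0.0305]
blank_bare_end 0.95 [267.4 215.5] [ 0.5524 -0.3341  0.0317]
blank_bare_end 0.84 [381.8 246.9] [0.3363 0.0408 0.0276]
blank_bare_end 0.74 [343.6 191.4] [ 0.2469 -0.2566  0.0285]
board 0.76 [325.9 257.3] [ 0.5178 -0.0405  0.0401]
clamp_base 0.97 [329.7 277.3] [0.6143 0.0937 0.1455]
handle_grip 0.78 [346.5 261.8] [0.5776 0.1201 0.2101]
handle_grip 0.45 [266.  211.3] [ 0.5235 -0.3877 -0.001 ]
mallet 0.86 [446.2 356.9] [0.526  0.472  0.0942]
wax_tin 0.84 [235.4 248.4] [ 0.7313 -0.266   0.0461]
grinder 0.67 [248.4 183.2] [ 0.5089 -0.5241  0.0408]
top [[ 0.0008 -0.9964  0.0842  0.4241]
 [-1.     -0.0005  0.0035 -0.0607]
 [-0.0034 -0.0842 -0.9964  1.876 ]
 [ 0.      0.      0.      1.    ]]
blank_center 0.84 [265.  305.6] [0.3353 0.1018 0.0305]
blank_center 0.77 [339.6 154.4] [ 0.8248 -0.1375  0.0286]
blank_center 0.66 [393.7 252.7] [ 0.5041 -0.3099  0.0224]
blank_bare_end 0.98 [278.5 301.4] [0.3511 0.0607 0.0292]
blank_bare_end 0.81 [400.9 236.8] [ 0.5554 -0.3328  0.024 ]
blank_bare_end 0.75 [352.4 151.1] [ 0.8331 -0.176   0.036 ]
board 0.58 [315.2 249.6] [ 0.512  -0.0567  0.056 ]
handle_grip 0.75 [257.6 229.2] [0.5643 0.1069 0.22  ]
handle_grip 0.63 [465.5 256.9] [ 0.4898 -0.5332  0.0571]
clamp_pad 0.44 [275.3 226.9] [0.5707 0.0584 0.2135]
mallet 0.96 [155.2 262.5] [0.4715 0.4309 0.1216]
wax_tin 0.82 [392.2 185.4] [ 0.7209 -0.3031  0.0439]
grinder 0.67 [468.5 258.7] [ 0.4835 -0.5389  0.0589]
1.0
```

View pics/scene0.png

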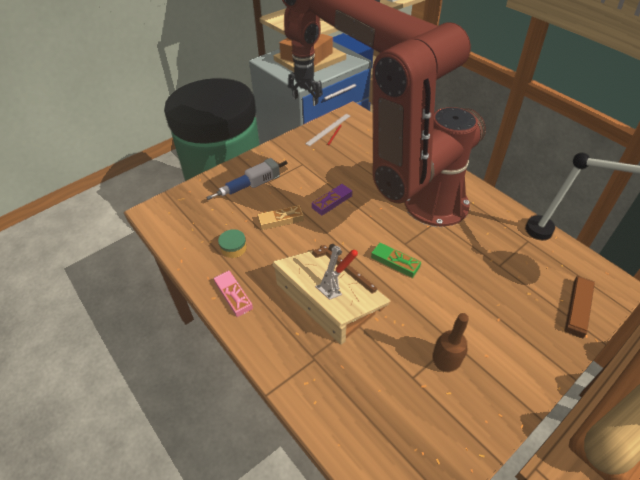

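View pics/top0.png

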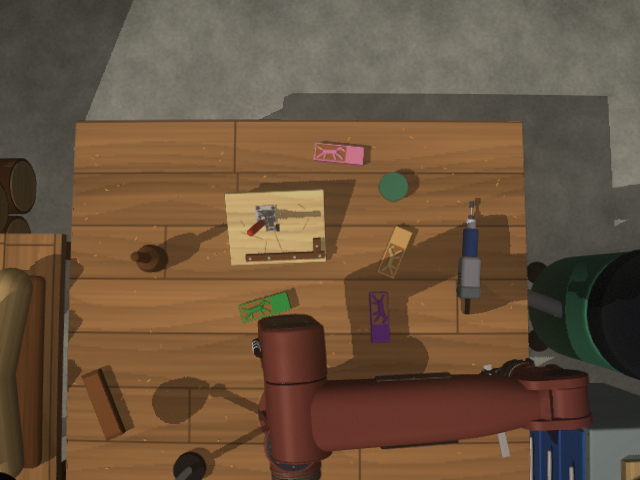

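The tan blank is the one to take, at top (395,252) and scene (278,217), with its bare end away from the robot. The board is at top (278,228), ledge nearest the robot and side stop on the right. The clamp is open, and the grinder, tin and mallet are clear of all of these. Next I measure the blank and board precisely.

```bash
python3 - <<'E'
from h import *
np.set_printoptions(precision=4,suppress=True)
for c in("top","scene"):
    im=cv2.imread(f"pics/{c}0.png"); P=cloud(c,np.load(f"{c}0.npy")); X=P.reshape(-1,3)
    hsv=cv2.cvtColor(im,cv2.COLOR_BGR2HSV).reshape(-1,3)
    bench=X[(abs(X[:,0]-.5)<.1)&(abs(X[:,1]+.42)<.03)]; print(c,"bench z",np.nanmedian(bench[:,2]))
    # blank
    k=(np.hypot(X[:,0]-.515,X[:,1]+.31)<.11)&(X[:,2]>.018)&(X[:,2]<.045)
    B=X[k]; r=cv2.minAreaRect((B[:,:2]*1000).astype(np.float32)); print("blank",k.sum(),r,np.median(B[:,2]))
    v,u=np.divmod(np.where(k)[0],640); print("px",u.min(),u.max(),v.min(),v.max())
    # board plane
    k=(X[:,0]>.38)&(X[:,0]<.7)&(X[:,1]>-.12)&(X[:,1]<.2)&(X[:,2]>.03)&(X[:,2]<.2)
    Q=X[k]; H=hsv[k]; best=0; rng=np.random.default_rng(0)
    for _ in range(500):
        a=Q[rng.choice(len(Q),3,False)]; n=np.cross(a[1]-a[0],a[2]-a[0]); n/=np.linalg.norm(n)+1e-12; n*=np.sign(n[2]) or 1
        if abs(n[2]-np.cos(np.radians(25)))>.03: continue
        s=(abs((Q-a[0])@n)<.004).sum()
        if s>best: best=s;N=n;O=a[0]
    I=Q[abs((Q-O)@N)<.005]; m=I.mean(0); n=np.linalg.svd(I-m,full_matrices=False)[2][2]; n*=np.sign(n[2])
    ey=np.cross([0,0,1],-np.r_[n[:2],0]*1); ey/=np.linalg.norm(ey); ex=np.cross(ey,n)
    print("n",n,"slope",np.degrees(np.arccos(n[2])),"yaw",np.degrees(np.arctan2(ex[1],ex[0])),len(I),"m",m)
    R=np.c_[ex,ey,n]; L=(Q-m)@R; 
    I2=L[abs(L[:,2])<.005]; print("board ext",np.percentile(I2,[.5,99.5],0))
    dk=(L[:,2]>.012)&(L[:,2]<.024)&(H[:,2]<130)&(L[:,0]<0); D=L[dk]
    print("dark n",len(D),np.percentile(D,[1,50,99],0)); 
    np.savez(c+"b.npz",R=R,m=m)
    # text map of dark raised pixels in board frame
    g=np.zeros((300,340),np.uint8)
    for p in L[(L[:,2]>.010)&(L[:,2]<.028)]:
        i=int((.15-p[0])*1000);j=int((.17-p[1])*1000)
        if 0<=i<300 and 0<=j<340: g[i-1:i+2,j-1:j+2]=255
    cv2.imwrite(f"pics/{c}map.png",g)
z=[cv2.imread(f"pics/{c}map.png") for c in("top","scene")]; cv2.imwrite("pics/map.png",np.hstack(z))
E
```

```text
top bench z 1.3960570056537058e-05
blank 920 ((506.9950256347656, -311.006591796875), (59.125, 161.27639770507812), 66.77640533447266) 0.030296304109649008
px 377 412 226 278
n [-0.4221 -0.0233  0.9063] slope 25.00674960339706 yaw 3.161120098759893 3816 m [0.5995 0.054  0.0799]
board ext [[-0.1092 -0.139  -0.0049]
 [ 0.0981  0.1467  0.0049]]
dark n 471 [[-0.1217 -0.1302  0.0123]
 [-0.1075 -0.0419  0.0178]
 [-0.0586  0.1113  0.0237]]
scene bench z 0.0014749711929785692
blank 592 ((511.0529479980469, -309.47235107421875), (69.3161392211914, 161.7769317626953), 67.9585189819336) 0.03110030220470672
px 258 303 205 226
n [-0.4194 -0.0168  0.9076] slope 24.817455053753292 yaw 2.294319224308614 2999 m [0.6086 0.0696 0.0835]
board ext [[-0.1183 -0.1521 -0.0045]
 [ 0.0915  0.131   0.0047]]
dark n 235 [[-0.128  -0.1438  0.0121]
 [-0.1116 -0.0084  0.0162]
 [-0.0622  0.099   0.0209]]
```

View pics/map.png

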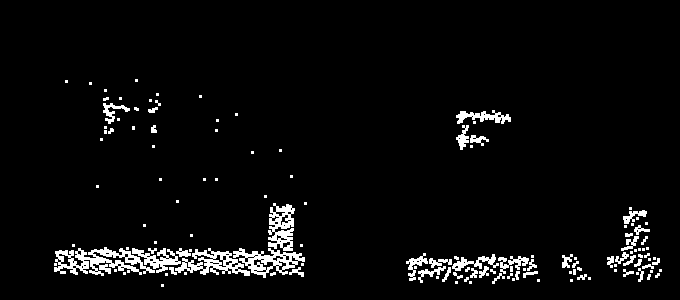

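The map shows the ledge strip and the side stop clearly in both views; in the top half the stop is at (281,228) and the ledge at (179,261).

```bash
python3 - <<'E'
from h import *
np.set_printoptions(precision=4,suppress=True)
for c in("top","scene"):
    X=cloud(c,np.load(f"{c}0.npy")).reshape(-1,3); f=np.load(c+"b.npz"); R,m=f['R'],f['m']
    L=(X-m)@R; L=L[(L[:,2]>.012)&(L[:,2]<.024)]
    D=L[(L[:,0]<-.095)&(L[:,0]>-.14)&(abs(L[:,1])<.15)&((L[:,1]>-.08)if c=="top" else True)]
    S=L[(L[:,0]>-.09)&(L[:,0]<-.05)&(abs(L[:,1]+.115)<.03)]
    print(c,np.percentile(D,[1,50,99],0)[:,0],np.percentile(S,[1,50,99],0)[:,1],np.percentile(S,99,0)[0])
    if c=="top": o=np.r_[np.mean(np.percentile(D[:,0],[1,99]))+.011,np.mean(np.percentile(S[:,1],[1,99]))+.012,0]
    else: o=np.r_[np.mean(np.percentile(D[:,0],[1,99]))+.011,np.mean(np.percentile(S[:,1],[1,99]))+.012,0]
    W=m+R@o; print("origin",o,W,"home centre",W+R@[.08,.029,.015],"check top extents",o[1]-.04,o[1]+.265,o[0]-.04,o[0]+.2)
    if c=="top": np.savez("board.npz",R=R,o=W)
E
```

```text
top [-0.124  -0.1117 -0.0994] [-0.1266 -0.1129 -0.1001] -0.05516802471144058
origin [-0.1007 -0.1014  0.    ] [ 0.514  -0.0523  0.0373] home centre [ 0.5784 -0.0197  0.0847] check top extents -0.14135157702014928 0.16364842297985072 -0.14066714907164354 0.09933285092835646
scene [-0.1317 -0.1158 -0.0983] [-0.1381 -0.1257 -0.115 ] -0.05989511940680295
origin [-0.104  -0.1146  0.    ] [ 0.5188 -0.0487  0.0399] home centre [ 0.5839 -0.017   0.0871] check top extents -0.15455993873551463 0.1504400612644854 -0.14400099377355777 0.09599900622644224
```

```bash
python3 - <<'E'
from h import *
from scipy.spatial.transform import Rotation as r
s=robot.state(); M=r.from_quat(s['orientation']).as_matrix(); print(M.round(3),np.degrees(np.arctan2(M[1,1],M[0,1])),s['position'],s['finger_gap'],s['contact_force'])
E
```

```text
[[ 0.957  0.291  0.   ]
 [ 0.291 -0.957 -0.   ]
 [-0.     0.    -1.   ]] -73.05357725002096 [ 0.17490696 -0.57399537  0.20856188] 0.08519938549341721 [-0.47351907 -0.07338587  1.13622402]
```

```bash
python3 -m handwheel '[[1,[33,26,0],8],[1,[33,26,0],8],[1,[33,26,0],8],[1,[33,26,0],8],[1,[33,26,0],8],[1,[33,26,0],8],[1,[33,26,0],8],[1,[33,26,0],8],[1,[33,26,0],8],[1,[33,26,0],8]]' 20; python3 -m handwheel '[[1,[3,4,-12],8],[1,[0,0,-12],8],[1,[0,0,-12],8],[1,[0,0,-12],8],[1,[0,0,-12],8],[1,[0,0,-12],8],[1,[0,0,-12],8],[1,[0,0,-12],4],[1,[0,0,0],0],[1,[0,0,0],0]]'
python3 - <<'E'
from h import *
from scipy.spatial.transform import Rotation as r
s=robot.state(); M=r.from_quat(s['orientation']).as_matrix(); print(np.degrees(np.arctan2(M[1,1],M[0,1])),s['position'],s['q'])
for c in("top","scene"):
    im,d=capture(c); print(c)
    X=cloud(c,d).reshape(-1,3); cv2.imwrite(f"pics/{c}1.png",im)
    for q in ("blank_center","blank_bare_end"):
        for l in landmark_of(c,q)[:4]:
            print(q,round(l['conf'],2),onplane(c,l['xy'],.015 if q=="blank_center" else .03)[0].round(4))
v=cv2.imread("pics/scene1.png")[120:300,180:420]; cv2.imwrite("pics/v1.png",cv2.resize(v,None,fx=3,fy=3))
E
```

```text
clock: 2.0
position: [0.5062, -0.3127, 0.2087]
orientation: [0.661, 0.751, 0.0, 0.0]
contact_force: [-0.1, -1.8, 0.3]
finger_gap: 0.0852
finger_force: 0.0
clock: 3.0
position: [0.5079, -0.3099, 0.1127]
orientation: [0.201, 0.98, 0.0, -0.0]
contact_force: [-0.1, -0.1, 0.7]
finger_gap: 0.0853
finger_force: 0.0
66.81656666713607 [ 0.5078625  -0.30991122  0.11273651] [-7.67562333e-01  9.23458061e-02 -8.88146385e-02  1.38984842e+00
  1.14541489e-04 -3.62935116e-01]
top
blank_center 0.94 [0.333  0.1009 0.015 ]
blank_center 0.83 [ 0.8341 -0.1309  0.015 ]
blank_center 0.58 [ 0.5041 -0.3083  0.015 ]
blank_center 0.53 [ 0.3062 -0.2714  0.015 ]
blank_bare_end 0.76 [0.3455 0.0597 0.03  ]
blank_bare_end 0.67 [ 0.8246 -0.1857  0.03  ]
blank_bare_end 0.58 [ 0.5505 -0.3264  0.03  ]
blank_bare_end 0.49 [ 0.2386 -0.2652  0.03  ]
scene
blank_center 0.97 [ 0.5134 -0.3126  0.015 ]
blank_center 0.96 [ 0.3108 -0.2637  0.015 ]
blank_center 0.87 [0.3228 0.101  0.015 ]
blank_center 0.73 [ 0.8276 -0.1332  0.015 ]
blank_bare_end 0.97 [ 0.5482 -0.3334  0.03  ]
blank_bare_end 0.67 [0.3519 0.054  0.03  ]
blank_bare_end 0.63 [ 0.2478 -0.2574  0.03  ]
blank_bare_end 0.58 [ 0.8227 -0.1871  0.03  ]
```

View pics/v1.png

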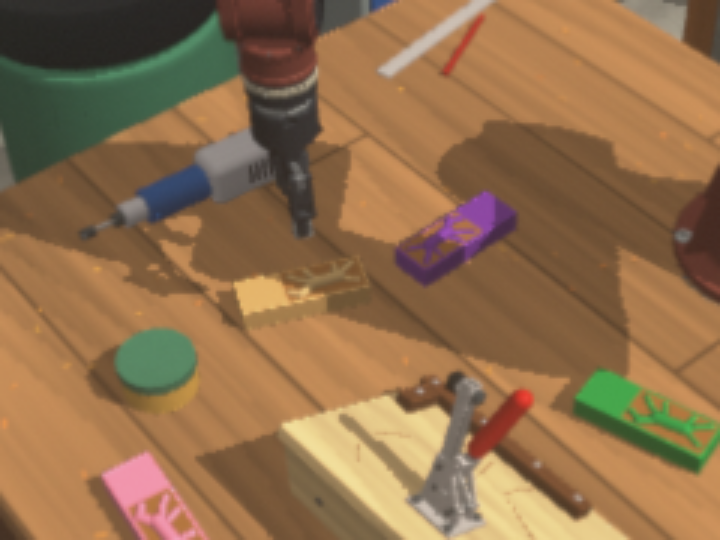

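The fingers are above the middle of the tan blank and straddle its width. I go down and grip.

```bash
python3 -m handwheel '[[1,[0,0,-35],0],[1,[0,0,-35],0],[1,[0,0,-20],0],[1,[0,0,-15],0],[1,[0,0,0],0],[0,[0,0,0],0],[0,[0,0,0],0],[0,[0,0,0],0],[0,[0,0,0],0],[0,[0,0,0],0]]' 30
```

```text
clock: 4.3
position: [0.511, -0.3084, 0.0118]
orientation: [0.199, 0.98, 0.002, 0.003]
contact_force: [-2.4, 11.2, 32.4]
finger_gap: 0.0124
finger_force: 19.0
```

```bash
python3 - <<'E'
from h import *
for c in("scene","top"):
    im,d=capture(c); cv2.imwrite(f"pics/{c}2.png",im)
a=cv2.imread("pics/scene2.png")[150:260,220:340]; b=cv2.imread("pics/top2.png")[200:300,340:440]
a=cv2.resize(a,(440,400),interpolation=2);b=cv2.resize(b,(360,400),interpolation=2); cv2.imwrite("pics/v2.png",np.hstack([a,b]))
E
```

```text
(no output)
```

View pics/v2.png

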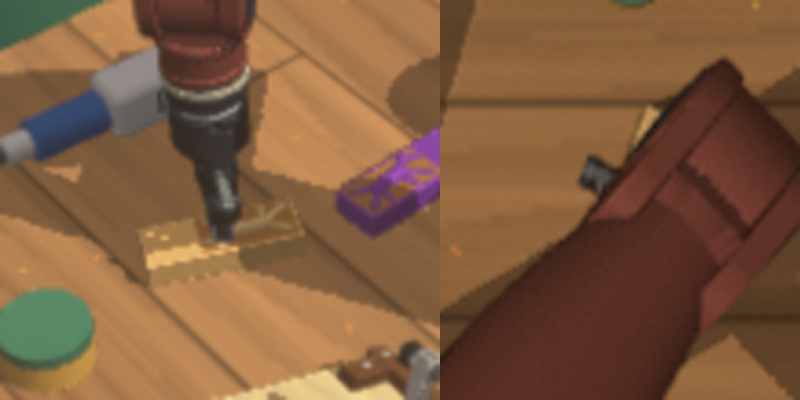

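The view shows the gripper over the blank's middle, scene (281,217). The 12 mm gap does not fit a grip on the 58 mm width, so I check the geometry in depth.

```bash
python3 - <<'E'
from h import *
np.set_printoptions(precision=4,suppress=True)
s=robot.state(); print({k:np.round(s[k],3) for k in('position','contact_force','ft_torque','finger_gap','finger_force')})
im,d=capture("scene"); X=cloud("scene",d)
k=(np.hypot(X[...,0]-.515,X[...,1]+.31)<.11)&(X[...,2]>.012)&(X[...,2]<.2)
# print in blank frame
a=np.radians(-23.2); R=np.array([[np.cos(a),-np.sin(a)],[np.sin(a),np.cos(a)]])
Q=X[k].copy(); Q[:,:2]=(Q[:,:2]-[.508,-.31])@R
g=cv2.cvtColor(im,6)[k]
lo=Q[Q[:,2]<.04]; br=lo[g[Q[:,2]<.04]>90]
print("bright low ext",np.percentile(br,[2,50,98],0))
dark=(g<75)
for z in np.arange(.02,.12,.01):
    t=Q[dark&(abs(Q[:,2]-z)<.005)]
    if len(t): print(round(z,3),len(t),t.min(0)[:2],t.max(0)[:2])
E
```

```text
{'position': array([ 0.512, -0.312,  0.012]), 'contact_force': array([ 4.691, -2.513,  6.684]), 'ft_torque': array([-0.092, -0.885, -0.009]), 'finger_gap': np.float64(0.0), 'finger_force': np.float64(4.022)}
bright low ext [[-0.0734 -0.0319  0.0134]
 [ 0.0197  0.0068  0.0308]
 [ 0.0816  0.0269  0.0384]]
0.04 1 [0.0078 0.0101] [0.0078 0.0101]
0.05 6 [0.001  0.0107] [0.0118 0.0165]
0.06 9 [0.0003 0.0035] [0.0156 0.0181]
0.07 2 [-0.0001  0.0139] [0.0068 0.0162]
0.08 2 [ 0.0163 -0.0057] [0.0168 0.015 ]
0.09 7 [-0.0042  0.015 ] [0.0166 0.0409]
0.1 10 [-0.0105 -0.011 ] [0.0211 0.0365]
0.11 17 [-0.0104  0.0132] [0.0212 0.0542]
```

```bash
python3 -m handwheel '[[0,[0,0,0],0]]' 30; python3 -m handwheel '[[0,[0,0,10],0],[0,[0,0,10],0]]'; python3 - <<'E'
from h import *
im,d=capture("scene"); cv2.imwrite(f"pics/scene3.png",im)
a=im[150:260,220:340]; cv2.imwrite("pics/v3.png",cv2.resize(a,(720,600),interpolation=2)[:600])
E
```

```text
clock: 4.55
position: [0.5116, -0.3129, 0.0115]
orientation: [0.2, 0.98, -0.002, 0.004]
contact_force: [7.4, -4.0, 10.8]
finger_gap: 0.0001
finger_force: 6.7
clock: 4.75
position: [0.5077, -0.3098, 0.0283]
orientation: [0.2, 0.98, 0.0, -0.0]
contact_force: [-0.9, -0.3, -0.3]
finger_gap: -0.0004
finger_force: 0.0
```

View pics/v3.png

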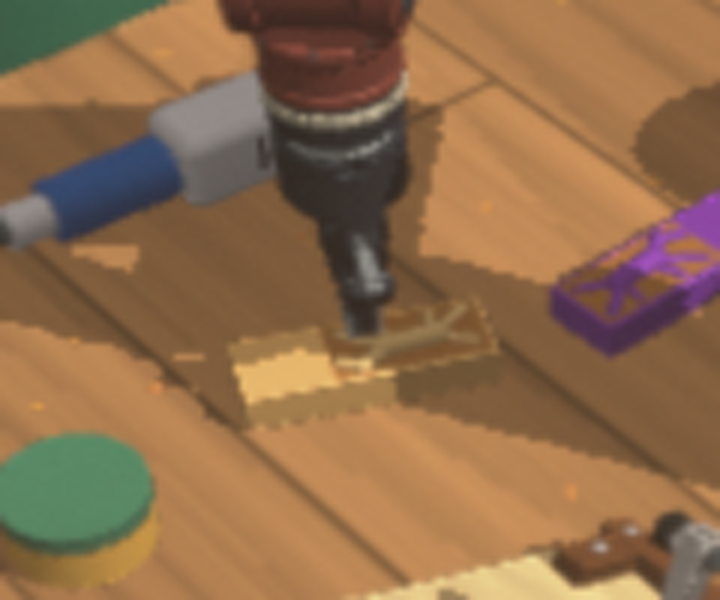

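```bash
python3 - <<'E'
from h import *
np.set_printoptions(precision=4,suppress=True)
m=camera_model("scene"); f=240/np.tan(np.radians(m['vfov']/2)); T=np.linalg.inv(np.array(m['world_from_camera']))
for z in(0,.012,.02,.028,.03,.04,.05,.06,.08,.1):
    p=T[:3,:3]@[.508,-.31,z]+T[:3,3]; s=p[:2]/p[2]; s=s*(1+m['k1']*(s@s)); print(z,s*f+[m['cx'],m['cy']])
im,d=capture("scene"); X=cloud("scene",d); g=cv2.cvtColor(im,6)
for v in range(190,224,2): print(v,[(int(g[v,u]),*(X[v,u]*1000).round().tolist()) for u in(278,281,284)])
print(robot.state()['finger_gap'],robot.state()['position'])
E
```

```text
0 [281.3946 220.066 ]
0.012 [281.1459 217.78  ]
0.02 [280.9788 216.243 ]
0.028 [280.8107 214.6954]
0.03 [280.7685 214.3069]
0.04 [280.5565 212.3541]
0.05 [280.3427 210.3845]
0.06 [280.1273 208.3979]
0.08 [279.6911 204.3726]
0.1 [279.2478 200.2768]
190 [(53, 528.0, -278.0, 182.0), (55, 519.0, -275.0, 179.0), (74, 498.0, -288.0, 158.0)]
192 [(60, 532.0, -274.0, 177.0), (61, 521.0, -273.0, 172.0), (63, 500.0, -286.0, 151.0)]
194 [(66, 531.0, -277.0, 166.0), (69, 522.0, -272.0, 164.0), (78, 418.0, -416.0, 4.0)]
196 [(60, 534.0, -274.0, 161.0), (126, 525.0, -268.0, 160.0), (62, 422.0, -410.0, -0.0)]
198 [(49, 524.0, -291.0, 134.0), (133, 525.0, -269.0, 150.0), (73, 502.0, -287.0, 123.0)]
200 [(62, 533.0, -278.0, 139.0), (136, 532.0, -261.0, 151.0), (77, 519.0, -261.0, 143.0)]
202 [(60, 542.0, -265.0, 144.0), (124, 537.0, -254.0, 149.0), (64, 526.0, -251.0, 145.0)]
204 [(48, 541.0, -268.0, 132.0), (56, 535.0, -257.0, 137.0), (59, 516.0, -268.0, 117.0)]
206 [(49, 534.0, -280.0, 111.0), (52, 513.0, -294.0, 86.0), (100, 455.0, -365.0, -1.0)]
208 [(66, 520.0, -304.0, 74.0), (53, 515.0, -293.0, 79.0), (92, 477.0, -332.0, 26.0)]
210 [(81, 518.0, -310.0, 58.0), (63, 512.0, -300.0, 62.0), (105, 488.0, -317.0, 34.0)]
212 [(103, 511.0, -323.0, 34.0), (116, 502.0, -316.0, 33.0), (125, 496.0, -305.0, 38.0)]
214 [(93, 515.0, -318.0, 30.0), (106, 507.0, -311.0, 30.0), (106, 501.0, -299.0, 36.0)]
216 [(177, 525.0, -302.0, 39.0), (186, 511.0, -305.0, 27.0), (95, 505.0, -294.0, 31.0)]
218 [(144, 530.0, -297.0, 35.0), (165, 520.0, -291.0, 33.0), (183, 514.0, -282.0, 36.0)]
220 [(134, 534.0, -292.0, 31.0), (136, 521.0, -292.0, 23.0), (131, 510.0, -289.0, 18.0)]
222 [(132, 536.0, -290.0, 24.0), (131, 521.0, -293.0, 11.0), (131, 512.0, -287.0, 10.0)]
-0.00017349726144741496 [ 0.5086 -0.3106  0.0294]
```

By the geometry, the fingertips stand about 15 mm higher than I assumed. They closed over the top of the blank, which has not moved. I reopen above it and feel down to the bench.

```bash
python3 -m handwheel '[[0,[0,0,30],0],[1,[0,0,10],0],[1,[0,0,0],0],[1,[0,0,0],0],[1,[0,0,0],0],[1,[0,0,0],0],[1,[0,0,-25],0],[1,[0,0,-25],0],[1,[0,0,-10],0],[1,[0,0,0],0]]'; python3 -m handwheel '[[1,[0,0,-4],0],[1,[0,0,0],0]]'; python3 -m handwheel '[[1,[0,0,-4],0],[1,[0,0,0],0]]'
```

```text
clock: 5.85
position: [0.5067, -0.3088, 0.0055]
orientation: [0.2, 0.98, 0.001, -0.002]
contact_force: [-0.0, 0.9, -0.2]
finger_gap: 0.0851
finger_force: 0.0
clock: 6.05
position: [0.5084, -0.3104, 0.0043]
orientation: [0.2, 0.98, -0.0, 0.001]
contact_force: [-0.2, 0.6, 0.4]
finger_gap: 0.0854
finger_force: 0.0
clock: 6.25
position: [0.508, -0.3101, -0.0004]
orientation: [0.2, 0.98, -0.0, 0.0]
contact_force: [-0.6, 0.1, 0.2]
finger_gap: 0.0854
finger_force: 0.0
```

```bash
python3 -m handwheel '[[1,[0,0,-4],0],[1,[0,0,0],0]]';  python3 -m handwheel '[[0.6,[0,0,0],0],[0.6,[0,0,0],0],[0.6,[0,0,0],0],[0.6,[0,0,0],0]]' 25; python3 - <<'E'
from h import *
im,d=capture("scene"); 
a=im[150:260,220:340]; cv2.imwrite("pics/v4.png",cv2.resize(a,(720,600),interpolation=2)[:600])
E
```

```text
clock: 6.45
position: [0.5077, -0.3098, -0.0049]
orientation: [0.2, 0.98, 0.0, -0.0]
contact_force: [-0.3, -0.6, -0.2]
finger_gap: 0.0853
finger_force: 0.0
clock: 6.85
position: [0.5081, -0.3103, -0.004]
orientation: [0.2, 0.98, -0.0, 0.0]
contact_force: [-0.7, -0.9, 4.2]
finger_gap: 0.0568
finger_force: 27.3
```

View pics/v4.png

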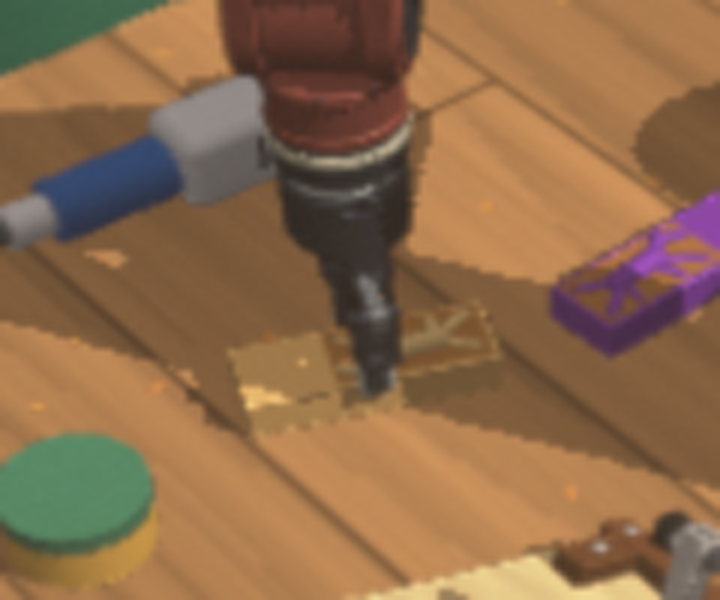

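This grip is right: gap 57 mm, force 27 N, pads on the upper half of the sides. I lift and carry it above the board.

```bash
python3 -m handwheel '[[0.5,[0,0,0],0],[0.5,[0,0,20],0],[0.5,[0,0,40],0],[0.5,[0,0,45],0],[0.5,[0,0,45],0],[0.5,[0,0,0],0]]' 40;  python3 -m handwheel '[[0.5,[10,30,0],4],[0.5,[10,37,0],4],[0.5,[10,37,0],4],[0.5,[10,37,0],4],[0.5,[10,37,0],4],[0.5,[10,37,0],4],[0.5,[10,37,0],2],[0.5,[8,25,0],0],[0.5,[0,15,0],0],[0.5,[0,0,0],0]]';  python3 - <<'E'
from h import *
im,d=capture("scene"); 
a=im[150:310,230:430]; cv2.imwrite("pics/v5.png",cv2.resize(a,(700,560),interpolation=2)[:600])
E
```

```text
clock: 7.5
position: [0.5104, -0.3121, 0.1525]
orientation: [0.2, 0.98, -0.002, 0.004]
contact_force: [0.9, -0.7, -0.3]
finger_gap: 0.0565
finger_force: 43.8
clock: 8.5
position: [0.5853, -0.0162, 0.1446]
orientation: [-0.027, 1.0, 0.0, -0.001]
contact_force: [-0.4, -0.3, -1.2]
finger_gap: 0.0567
finger_force: 43.7
```

View pics/v5.png

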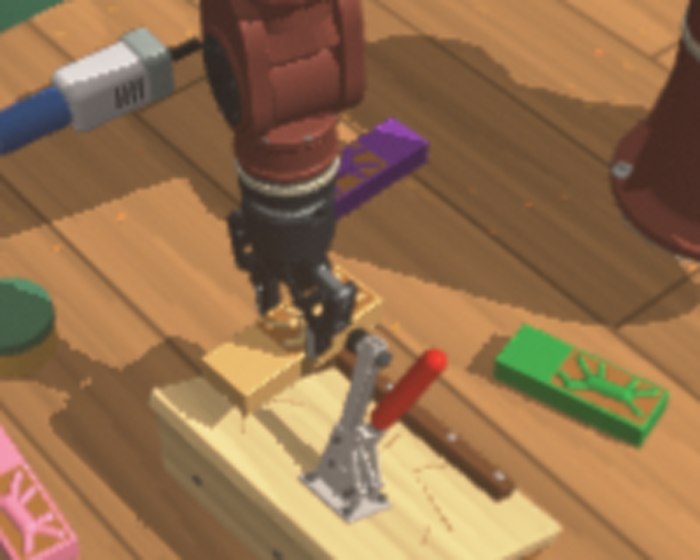

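The blank hangs level, carving up and bare end uphill, with the near finger just clear of the clamp. I lower it until the bare end touches and lets it pivot in the grip.

```bash
python3 -m handwheel '[[0.5,[0,0,-20],0],[0.5,[0,0,-14],0],[0.5,[0,0,-3],0],[0.5,[0,0,-3],0]]' 20;  python3 -m handwheel '[[0.5,[0,0,-4],0],[0.5,[0,0,-4],0],[0.5,[0,0,-4],0],[0.5,[0,0,0],0]]';  python3 -m handwheel '[[0.5,[0,0,-4],0],[0.5,[0,0,-4],0],[0.5,[0,0,-3],0],[0.5,[0,0,0],0]]'
```

```text
clock: 8.95
position: [0.5856, -0.019, 0.1053]
orientation: [-0.025, 1.0, -0.0, -0.0]
contact_force: [-0.6, -3.8, 1.1]
finger_gap: 0.0571
finger_force: 43.6
clock: 9.35
position: [0.5845, -0.0187, 0.0937]
orientation: [-0.025, 1.0, -0.001, -0.001]
contact_force: [-11.4, -5.2, 5.6]
finger_gap: 0.0566
finger_force: 45.7
clock: 9.75
position: [0.5845, -0.0184, 0.0825]
orientation: [-0.025, 1.0, -0.0, -0.001]
contact_force: [-9.0, -2.6, 3.6]
finger_gap: 0.0564
finger_force: 47.4
```

```bash
python3 -m handwheel '[[0.5,[0,0,-4],0],[0.5,[0,0,-3],0],[0.5,[0,0,0],0]]';  python3 - <<'E'
from h import *
im,d=capture("scene"); np.save("s6.npy",d)
a=im[150:310,230:430]; cv2.imwrite("pics/v6.png",cv2.resize(a,(700,560),interpolation=2)[:600])
E
```

```text
clock: 10.05
position: [0.5849, -0.0181, 0.0757]
orientation: [-0.025, 1.0, 0.0, -0.001]
contact_force: [-6.9, -0.7, 1.3]
finger_gap: 0.0567
finger_force: 47.8
```

View pics/v6.png

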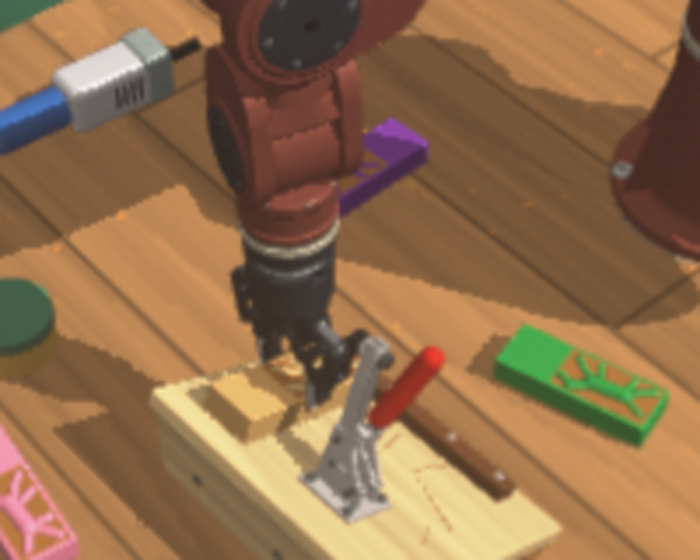

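The blank lies almost flat on the slope, bare end uphill. I press it down a little more, then slide it downhill until the ledge resists.

```bash
python3 -m handwheel '[[0.5,[0,0,-3],0],[0.5,[0,0,-2],0],[0.5,[0,0,0],0]]';  python3 -m handwheel '[[0.5,[-2.7,0,-1.3],0],[0.5,[0,0,0],0]]'; python3 -m handwheel '[[0.5,[-2.7,0,-1.3],0],[0.5,[0,0,0],0]]'; python3 - <<'E'
from h import *
np.set_printoptions(precision=4,suppress=True)
b=np.load("board.npz");R,o=b['R'],b['o']
im,d=capture("scene"); X=cloud("scene",d).reshape(-1,3); L=(X-o)@R*1000
k=(L[:,0]>90)&(L[:,0]<200)&(L[:,1]>-20)&(L[:,1]<80)&(L[:,2]>20)&(L[:,2]<45)
Q=L[k]; print(len(Q),np.percentile(Q,[1,10,50,90,99],0))
A=np.c_[Q[:,:2],np.ones(len(Q))]; w=np.ones(len(Q),bool)
for _ in range(8):
    c=np.linalg.lstsq(A[w],Q[w,2],rcond=None)[0]; r=Q[:,2]-A@c; w=abs(r)<3
print("tilt rad",c,w.sum())
E
```

```text
clock: 10.4
position: [0.5851, -0.0181, 0.0708]
orientation: [-0.026, 1.0, -0.0, -0.001]
contact_force: [-6.6, -0.8, 3.4]
finger_gap: 0.0566
finger_force: 48.1
clock: 10.6
position: [0.584, -0.0181, 0.0701]
orientation: [-0.026, 1.0, -0.0, 0.001]
contact_force: [-0.4, 0.2, 3.4]
finger_gap: 0.0569
finger_force: 48.1
clock: 10.8
position: [0.5808, -0.018, 0.0683]
orientation: [-0.026, 1.0, -0.0, 0.001]
contact_force: [-0.3, 0.0, 4.3]
finger_gap: 0.0565
finger_force: 48.2
368 [[ 91.8127  -0.8395  20.6084]
 [ 99.864    6.5453  24.1641]
 [131.2553  34.4362  30.2709]
 [167.4596  59.9488  34.7076]
 [171.6315  70.3545  43.1399]]
tilt rad [-0.0413  0.0007 35.9339] 268
```

```bash
python3 -m handwheel '[[0.5,[-2.7,0,-1.3],0],[0.5,[0,0,0],0]]'|sed -n 2,4p; python3 -m handwheel '[[0.5,[-2.7,0,-1.3],0],[0.5,[0,0,0],0]]'|sed -n 2,4p;  python3 -m handwheel '[[0.5,[-1.8,0,-1],0],[0.5,[0,0,0],0]]'|sed -n 2,4p
```

```text
position: [0.5776, -0.018, 0.0666]
orientation: [-0.026, 1.0, 0.0, 0.0]
contact_force: [-0.5, -0.6, 4.9]
position: [0.5748, -0.018, 0.0652]
orientation: [-0.026, 1.0, 0.0, -0.0]
contact_force: [-0.5, -0.7, 5.0]
position: [0.5729, -0.018, 0.0641]
orientation: [-0.026, 1.0, 0.0, -0.0]
contact_force: [0.2, -0.9, 3.6]
```

```bash
python3 -m handwheel '[[0.5,[-1.8,0,-0.8],0],[0.5,[0,0,0],0]]'|sed -n 2,4p; python3 -m handwheel '[[0.5,[-1.8,0,-0.8],0],[0.5,[0,0,0],0]]'|sed -n 2,4p;  python3 - <<'E'
from h import *
np.set_printoptions(precision=4,suppress=True)
b=np.load("board.npz");R,o=b['R'],b['o']
im,d=capture("scene"); X=cloud("scene",d).reshape(-1,3); L=(X-o)@R*1000
k=(L[:,0]>90)&(L[:,0]<200)&(L[:,1]>-20)&(L[:,1]<80)&(L[:,2]>20)&(L[:,2]<45)
Q=L[k]; print(len(Q),np.percentile(Q,[1,10,50,90,99],0))
E
```

```text
position: [0.5729, -0.0181, 0.064]
orientation: [-0.026, 1.0, 0.0, 0.002]
contact_force: [5.8, 0.6, 2.4]
position: [0.5728, -0.0181, 0.0642]
orientation: [-0.026, 1.0, -0.0, 0.003]
contact_force: [12.7, 0.7, 4.8]
333 [[ 90.4592   0.9914  20.4655]
 [ 95.0767   8.2186  24.2265]
 [125.8956  36.0411  30.2783]
 [159.015   59.8553  33.1241]
 [163.0431  72.8094  43.4773]]
```

The ledge is reached, with 13 N of resistance. Next I push right to the side stop.

```bash
python3 -m handwheel '[[0.5,[1.5,-1.5,0.6],0],[0.5,[0,0,0],0]]'|sed -n 2,4p; python3 -m handwheel '[[0.5,[0,-2,0],0],[0.5,[0,0,0],0]]'|sed -n 2,4p; python3 -m handwheel '[[0.5,[0,-2,0],0],[0.5,[0,0,0],0]]'|sed -n 2,4p
```

```text
position: [0.5729, -0.0186, 0.064]
orientation: [-0.026, 1.0, 0.001, 0.002]
contact_force: [8.2, 4.2, 4.5]
position: [0.5729, -0.0188, 0.0641]
orientation: [-0.026, 1.0, 0.003, 0.002]
contact_force: [8.0, 13.7, 5.3]
position: [0.5729, -0.019, 0.0641]
orientation: [-0.027, 1.0, 0.005, 0.002]
contact_force: [8.1, 22.3, 8.0]
```

```bash
python3 -m handwheel '[[0.5,[0,3,0],0],[0.78,[0,0,0],0],[0.78,[0,0,0],0],[0.78,[0,0,0],0]]'; python3 -m handwheel '[[0.78,[0,0,15],0],[0.78,[0,0,25],0],[0.78,[0,0,40],0],[0.78,[0,0,45],0],[0.78,[0,0,45],0],[0.5,[-40,-20,10],0],[0.2,[-40,-25,10],0],[0,[-40,-25,0],0],[0,[-20,-30,0],0],[0,[0,0,0],0]]';  python3 - <<'E'
from h import *
np.set_printoptions(precision=1,suppress=True)
b=np.load("board.npz");R,o=b['R'],b['o']
for c in("scene","top"):
    im,d=capture(c); X=cloud(c,d).reshape(-1,3); L=(X-o)@R*1000
    cv2.imwrite(f"pics/{c}7.png",im)
    k=(L[:,0]>-20)&(L[:,0]<190)&(L[:,1]>-20)&(L[:,1]<80)&(L[:,2]>24)&(L[:,2]<45)
    Q=L[k]; r=cv2.minAreaRect(Q[:,:2].astype(np.float32)); print(c,len(Q),r); print(np.percentile(Q,[1,10,50,90,99],0))
    Q=Q[Q[:,0]>108]; A=np.c_[Q[:,:2],np.ones(len(Q))]; w=np.ones(len(Q),bool)
    for _ in range(8):
        q=np.linalg.lstsq(A[w],Q[w,2],rcond=None)[0]; w=abs(Q[:,2]-A@q)<3
    print("tilt",(q*1000)/1000,w.sum(),"plane mid z",q@[130,29,1])
b=cv2.imread("pics/scene7.png")[215:315,250:390]; t=cv2.imread("pics/top7.png")[170:270,220:340]
cv2.imwrite("pics/v7.png",np.hstack([cv2.resize(b,(420,400),interpolation=2),cv2.resize(t,(380,400),interpolation=2)]))
E
```

```text
clock: 12.9
position: [0.5703, -0.0205, 0.0625]
orientation: [-0.026, 1.0, 0.0, -0.001]
contact_force: [0.3, -0.5, -0.3]
finger_gap: 0.0665
finger_force: 0.0
clock: 13.9
position: [0.4293, -0.1231, 0.2548]
orientation: [-0.024, 1.0, -0.001, 0.0]
contact_force: [0.4, 1.1, 0.2]
finger_gap: -0.0002
finger_force: 0.0
scene 481 ((82.68155670166016, 31.473697662353516), (165.50315856933594, 62.21436309814453), 0.27288854122161865)
[[  6.5   2.1  24.7]
 [ 35.3   9.2  27.2]
 [ 96.9  33.3  30.2]
 [152.6  56.7  34.3]
 [161.7  61.   38. ]]
tilt [-0.  -0.  34.6] 180 plane mid z 29.837465717465093
top 864 ((71.31978607177734, 21.896808624267578), (86.89851379394531, 177.55662536621094), 85.17062377929688)
[[ -3.2   1.3  24.4]
 [ 14.4   7.4  26.3]
 [ 77.2  30.3  30.9]
 [143.   53.9  37. ]
 [157.3  59.3  42.4]]
tilt [ 0.   0.  27.1] 167 plane mid z 29.842643016556245
```

View pics/v7.png

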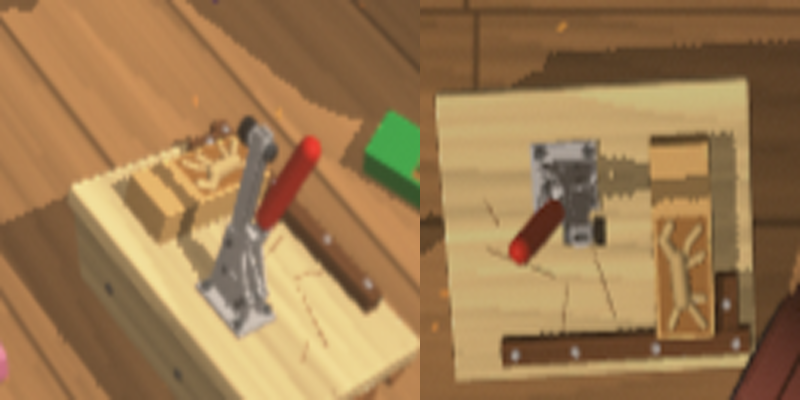

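The blank sits flush against the ledge and side stop, square and flat, with the bare end beside the clamp. Now I work out the handle push path.

```bash
python3 - <<'E'
from h import *
np.set_printoptions(precision=1,suppress=True)
b=np.load("board.npz");R,o=b['R'],b['o']; o=o+[.001,.0015,.001]
T=[(162,124,72),(184,118,61),(204,111,50),(219,104,40),(229,97,32),(236,90,24),(242,75,13),(243,64,6)]
s=30; prev=None
for y,z,a in T:
    a=np.radians(a); cy=y+s*np.cos(a)-11*np.sin(a)-11; cz=z+s*np.sin(a)+11*np.cos(a)
    w=(o+R@np.array([130,cy,cz])/1000)*1000; w[2]-=20
    print(round(np.degrees(a)),w, None if prev is None else w-prev); prev=w
X=cloud("scene",capture("scene")[1]).reshape(-1,3); L=(X-o)@R*1000
im=cv2.imread("pics/scene7.png").reshape(-1,3).astype(int); k=(im[:,2]>130)&(im[:,1]<60)&(im[:,0]<60)&(L[:,2]>40)&(L[:,1]>100)
print("red",k.sum(),np.percentile(L[k],[2,50,98],0)); 
k=(L[:,1]>85)&(L[:,1]<140)&(L[:,2]>110)&(L[:,2]<160)&(abs(L[:,0]-130)<40); print("bar",np.percentile(L[k],[2,50,98],0))
s=robot.state(); print(s['position'],s['q'])
E
```

```text
72 [558.5 101.7 214.6] None
61 [559.6 129.9 208.8] [ 1.1 28.2 -5.8]
50 [561.8 156.  201.1] [ 2.2 26.1 -7.7]
40 [564.6 176.2 192.6] [ 2.8 20.2 -8.5]
32 [567.9 190.1 184. ] [ 3.2 13.9 -8.6]
24 [571.5 200.7 175. ] [ 3.6 10.5 -9. ]
13 [579.3 210.9 157.1] [  7.8  10.3 -17.9]
6 [585.3 214.2 144. ] [  5.9   3.3 -13. ]
red 108 [[132.6 151.6  87.3]
 [138.6 167.1 127.2]
 [143.3 179.5 166.7]]
bar [[121.5  98.1 110.3]
 [135.7 119.3 132.1]
 [141.4 135.6 141.6]]
[ 0.4 -0.1  0.3] [-0.6 -0.3 -0.2  1.7  0.  -0.6]
```

```bash
python3 -m handwheel '[[0,[0,0,15],-8.5],[0,[0,0,15],-8.5],[0,[16,27,0],-8.5],[0,[16,27,0],-8.5],[0,[16,27,0],-8.5],[0,[16,27,0],-8.5],[0,[16,27,0],-8.5],[0,[16,27,0],-8.5],[0,[16,27,0],-8.5],[0,[17,30,0],-8.5]]' 60; python3 -m handwheel '[[0,[0,0,0],-5],[0,[0,0,0],0]]'
```

```text
clock: 15.05
position: [0.5607, 0.1011, 0.2832]
orientation: [0.658, 0.753, -0.0, -0.0]
contact_force: [0.1, -0.5, 0.1]
finger_gap: 0.0001
finger_force: 0.0
clock: 15.25
position: [0.5602, 0.1006, 0.2828]
orientation: [0.688, 0.726, -0.0, -0.001]
contact_force: [-0.2, -0.1, -0.1]
finger_gap: 0.0
finger_force: 0.0
```

```bash
python3 -m handwheel '[[0,[-1,-5,-20],0],[0,[0,0,-25],0],[0,[0,0,-15],0],[0,[0,0,-8],0],[0,[0,0,0],0]]'; python3 -m handwheel '[[0,[0,7,0],0],[0,[0.5,10,-2],0],[0,[0.5,10,-2],0],[0,[0,0,0],0]]'
```

```text
clock: 15.75
position: [0.5585, 0.0936, 0.2145]
orientation: [0.688, 0.726, -0.0, -0.001]
contact_force: [0.2, -0.2, 0.3]
finger_gap: 0.0001
finger_force: 0.0
clock: 16.15
position: [0.5604, 0.122, 0.2117]
orientation: [0.688, 0.726, 0.0, 0.0]
contact_force: [-0.1, -0.7, 0.1]
finger_gap: -0.0
finger_force: 0.0
```

```bash
python3 -m handwheel '[[0,[0,8,-2],0],[0,[1,9,-2.5],0]]'|sed -n 2,4p; python3 -m handwheel '[[0,[1,9,-2.5],0],[0,[1,9,-3],0]]'|sed -n 2,4p; python3 - <<'E'
from h import *
np.set_printoptions(precision=1,suppress=True)
im,d=capture("scene"); cv2.imwrite("pics/v8.png",cv2.resize(im[190:320,260:420],(720,585),interpolation=2))
E
```

```text
position: [0.5614, 0.1379, 0.2071]
orientation: [0.689, 0.725, 0.0, 0.0]
contact_force: [-0.6, -1.2, 4.5]
position: [0.5633, 0.1562, 0.2012]
orientation: [0.688, 0.725, 0.0, 0.0]
contact_force: [0.1, -1.0, 3.3]
```

View pics/v8.png

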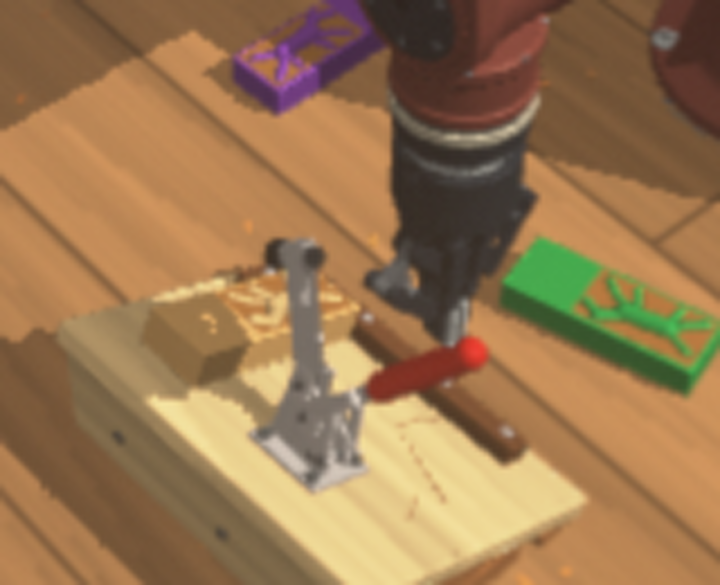

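The fingertip rests on the grip near its end, and the handle has come down to about 50 degrees. I carry on along the arc.

```bash
python3 -m handwheel '[[0,[1,8,-5],0],[0,[1,8,-5],0]]'|sed -n 2,4p; python3 -m handwheel '[[0,[1.5,6.5,-4.5],0],[0,[1.5,6.5,-4.5],0]]'|sed -n 2,4p;python3 -m handwheel '[[0,[2,4,-5],0],[0,[2,4,-5],0]]'|sed -n 2,4p
```

```text
position: [0.5656, 0.172, 0.1914]
orientation: [0.689, 0.725, 0.0, 0.0]
contact_force: [1.5, -0.5, 5.4]
position: [0.5687, 0.1853, 0.1826]
orientation: [0.688, 0.725, 0.001, 0.0]
contact_force: [-0.0, -0.3, 8.0]
position: [0.5727, 0.1934, 0.1727]
orientation: [0.688, 0.725, 0.001, 0.0]
contact_force: [-0.4, 2.7, 7.7]
```

```bash
python3 - <<'E'
from h import *
np.set_printoptions(precision=1,suppress=True)
b=np.load("board.npz");R,o=b['R'],b['o']
im,d=capture("scene"); X=cloud("scene",d).reshape(-1,3); L=(X-o)@R*1000; i=im.reshape(-1,3).astype(int)
k=(i[:,2]>110)&(i[:,1]<60)&(i[:,0]<60)&(L[:,2]>40)&(L[:,1]>100)&(L[:,0]>80)
Q=L[k]; print(k.sum(),np.percentile(Q,[2,50,98],0), np.degrees(np.arctan(np.polyfit(Q[:,1],Q[:,2],1)[0])))
p=np.array(robot.state()['position'])+[0,0,.02]; print("tip board",((p-o)@R)*1000)
E
```

```text
146 [[131.5 198.   76.5]
 [140.7 235.5  98.3]
 [146.3 276.4 119. ]] 25.164196381887468
tip board [130.6 242.5 109.3]
```

```bash
python3 -m handwheel '[[0,[2,2.5,-4.5],0],[0,[2,2.5,-4.5],0]]'|sed -n 2,4p; python3 -m handwheel '[[0,[2,2,-4.5],0],[0,[2,1,-4.5],0]]'|sed -n 2,4p;python3 -m handwheel '[[0,[2,1,-4.5],0],[0,[2,1,-4.5],0]]'|sed -n 2,4p
```

```text
position: [0.5764, 0.1981, 0.1633]
orientation: [0.688, 0.725, 0.001, 0.0]
contact_force: [-0.1, 1.5, 4.3]
position: [0.5802, 0.2008, 0.1537]
orientation: [0.688, 0.725, -0.0, -0.0]
contact_force: [0.5, 0.7, 3.3]
position: [0.5842, 0.2026, 0.1449]
orientation: [0.688, 0.725, 0.0, -0.0]
contact_force: [0.0, 1.0, 3.3]
```

```bash
python3 -m handwheel '[[0,[1,0,-2.5],0],[0,[1,0,-2.5],0]]'|sed -n 2,4p; python3 -m handwheel '[[0,[1,0,-2.5],0],[0,[1,0,-2.5],0]]'|sed -n 2,4p
```

```text
position: [0.5859, 0.2021, 0.1396]
orientation: [0.689, 0.725, -0.001, -0.0]
contact_force: [0.2, 0.2, -0.1]
position: [0.5877, 0.203, 0.1358]
orientation: [0.688, 0.725, 0.0, -0.001]
contact_force: [-7.2, 4.6, 12.7]
```

```bash
python3 -m handwheel '[[0,[0,0,-2.5],0],[0,[0,0,-1.5],0]]'|sed -n 2,4p; python3 -m handwheel '[[0,[0,0,20],0],[0,[-5,0,40],0],[0,[-20,20,45],0],[0,[-50,20,30],0],[0,[-50,20,0],0],[0,[-50,20,0],0],[0,[0,0,0],0]]'|sed -n 2,4p; python3 - <<'E'
from h import *
np.set_printoptions(precision=1,suppress=True)
b=np.load("board.npz");R,o=b['R'],b['o']
im,d=capture("scene"); X=cloud("scene",d).reshape(-1,3); L=(X-o)@R*1000; i=im.reshape(-1,3).astype(int)
k=(i[:,2]>110)&(i[:,1]<60)&(i[:,0]<60)&(L[:,2]>40)&(L[:,1]>100)&(L[:,0]>80)
Q=L[k]; print(k.sum(),np.percentile(Q,[2,50,98],0), np.degrees(np.arctan(np.polyfit(Q[:,1],Q[:,2],1)[0])))
t=capture("top")[0]
cv2.imwrite("pics/v9.png",np.hstack([cv2.resize(im[215:325,260:400],(460,400),interpolation=2),cv2.resize(t[170:280,220:335],(340,400),interpolation=2)]))
E
```

```text
position: [0.5883, 0.2037, 0.134]
orientation: [0.688, 0.726, 0.002, -0.0]
contact_force: [-8.6, 5.3, 22.4]
position: [0.4266, 0.2763, 0.2588]
orientation: [0.687, 0.727, 0.0, -0.0]
contact_force: [1.0, -0.1, -0.3]
143 [[133.8 204.2  57.8]
 [140.3 248.6  68. ]
 [145.9 287.2  76.3]] 6.2315061021176295
```

View pics/v9.png

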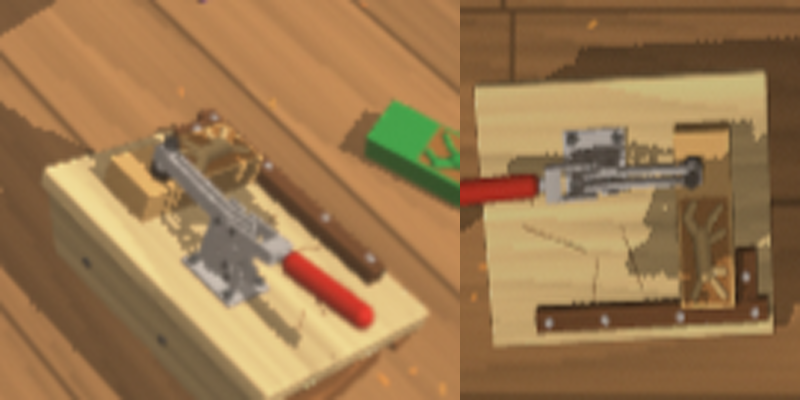

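The handle is at 6 degrees, which is the locked position. The pad is on the bare end, the blank is home against ledge and stop, and the arm is clear.

```bash
python3 -c "
from plant import robot
print(robot.finish_job(), robot.state()['clock'])"
```

```text
the job is handed in; nothing more can be done
the job is handed in; nothing more can be done
```

The job is handed in: the blank lies home against the ledge and side stop with its bare end uphill, the clamp handle is down at about 6° (its locked position) with the pad on the bare end, and the mallet, wax tin and grinder were not touched; the hand-in gave no verdict, and I could not read the pad force or joint angles directly.

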